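# Start one stirring place of a docked stirrer set

### The job

Start the stirring place with the long bar key, pressing from above with closed fingers: first press down the raised far end of the rocker until it has tipped fully over, then press the square key fully down so that it stays down, and last press the long bar key fully down for a moment and let it come up again. Keep to this order and leave the round key alone. Only press: do not lift, shift or tip the four modules, and leave the beakers and the other things on the bench where they stand.

Things in the scene. Friction and masses are not known exactly. Their poses are not given: they have to be found in the camera images.
- tray: Low aluminium docking tray, 166 mm (x) by 336 mm (y), rim 14 mm high, fixed to the bench. Origin: centre of its underside, on the bench. x points to the back, y along the row of four bays (80 mm apart, at y = -120, -40, 40, 120 mm). Its place and yaw vary.
- power_module: White box 150 mm long (x), 74 mm wide (y), 45 mm high, about 0.9 kg; origin: centre of its underside, 4 mm above the bench. Its x axis points from the front (key) edge to the back, y to its left, z up. It stands loose in the tray, its four sides parallel to the tray's; which of the four bays it has varies. The one with a long rocker on top and vent slots behind it.
- guard_module: White box 150 mm long (x), 74 mm wide (y), 45 mm high, about 0.9 kg; origin: centre of its underside, 4 mm above the bench. Its x axis points from the front (key) edge to the back, y to its left, z up. It stands loose in the tray, its four sides parallel to the tray's; which of the four bays it has varies. The one with a square key, and a flat steel cover behind it.
- bar_module: White box 150 mm long (x), 74 mm wide (y), 45 mm high, about 0.9 kg; origin: centre of its underside, 4 mm above the bench. Its x axis points from the front (key) edge to the back, y to its left, z up. It stands loose in the tray, its four sides parallel to the tray's; which of the four bays it has varies. The stirring place with a long bar key; behind the key a round steel plate (68 mm across, 4 mm high, centre at x = 34 mm) carries a beaker.
- round_module: White box 150 mm long (x), 74 mm wide (y), 45 mm high, about 0.9 kg; origin: centre of its underside, 4 mm above the bench. Its x axis points from the front (key) edge to the back, y to its left, z up. It stands loose in the tray, its four sides parallel to the tray's; which of the four bays it has varies. The other stirring place, with a round key in front of a like steel plate with a beaker. Not to be used.
- rocker (a joint): Angle (rad) of the black rocker paddle, 60 mm long (x) by 28 mm wide, 8 mm thick, on a pivot 57 mm above the power module's underside at x = -30 mm. About -0.22 to -0.16 at the start: the far (+x) end stands up. +0.22: far end fully down (on). It stays where it is left; pressing the raised end takes about 3 N.
- rocker_far_end (a point): Point on the top face of the rocker, on its centre line, 22 mm from the pivot towards the raised far end (+x of the power module). It moves with the rocker, falling about 10 mm when that end is pressed home.
- rocker_near_end (a point): The like point 22 mm from the pivot on the near (-x) half of the rocker, which is down at the start.
- square_key (a joint): Travel (m) of the square key: 0 up, 0.006 fully down. It has no spring: about 3 N pushes it and it stays down where it is left.
- square_key_top (a point): Centre of the top face of the square black key, 28 by 28 mm, 59 mm above the underside of the guard module when up, at that module's x = -42 mm. It moves with the key.
- bar_key (a joint): Travel (m) of the bar key: 0 up, 0.006 fully down. Sprung: about 4.2 N fully down; comes up when let go.
- bar_key_top (a point): Centre of the top face of the long black bar key, 22 mm (x) by 56 mm (y), 59 mm above the underside of the bar module when up, at that module's x = -42 mm. It moves with the key.
- round_key (a joint): Travel (m) of the round key: 0 up, 0.006 fully down; sprung like the bar key. Not to be pressed.
- round_key_top (a point): Centre of the top face of the round black key, 30 mm across, 59 mm above the underside of the round module. Not to be pressed.
- beaker_a: Loose open glass beaker, 54 mm across, 68 mm high, upright on the plate of the bar module, 76 mm behind its key; origin: centre of its underside. Its rim is about 121 mm above the bench.
- beaker_b: The same beaker on the plate of the round module; origin: centre of its underside.
- tube_rack: Loose white rack 50 by 140 by 50 mm with glass tubes to 76 mm high, behind the tray; origin: centre of its underside.
- funnel: Loose clear funnel standing on its wide mouth (72 mm across, 85 mm high) behind the tray; origin: centre of its underside.
- jar: Loose amber jar with a white lid, 52 mm across, 62 mm high, to the left of the tray; origin: centre of its underside.
- glove_carton: Loose closed carton 60 by 110 by 55 mm to the right of the tray; origin: centre of its underside.
- bar_magnet: Loose white stirring bar, 10 mm thick and 40 to 50 mm long, lying on the bench in front of the tray; its origin lies at its underside, midway along.
There are look-alikes about, which are no part of the job. What is shaped like the power_module but yellow is not meant. What is shaped like the glove_carton but yellow is not meant.

How it is judged:
By the outcome, as a careful person would: the job done as asked, in the order asked, and still so for the second after the job is handed in, with the robot touching nothing.
It also fails if it takes over 51 s, if anything falls off the work surface, if the arm or the gripper's body presses on something with over 40 N, if the wrist force passes 120 N, or if a joint passes its speed limit or range.

### The arm

A 7-joint arm with a two-finger parallel gripper is mounted at the origin on the work surface. World frame = base frame: x ahead of the robot, y to its left, z up, the work surface at z = 0. Lengths are in mm, angles in rad, forces in N, time in s.
With the tool pointing down it reaches from about 425 to 1025 mm from the base axis. Payload 3.6 kg.
Tool frame: the origin (TCP) lies midway between the tips of the shut fingers; the grasp point (between the pads) lies 19 mm behind it; z points along the fingers, y is the direction in which the jaws open and shut (so a half turn about z gives the same grasp; the last joint's range is limited). The gripper opens to 85 mm and grips with 20 to 120 N. Pads are 22 mm wide; open, the fingers measure 114 mm over their backs; the gripper's body (76 mm by 85 mm) begins 54 mm behind the grasp point. The pads swing forward as they close: fully open they stand 13 mm farther back than shut.
Start: joints at [-1.381, 0.591, 0.048, 1.609, -0.033, 0.943, -0.034], TCP at [202.303, 696.206, 231.302] pointing down, gripper open.
Joint ranges: [-2.69, 2.69], [-0.47, 2.24], [-1.27, 1.36], [0.19, 2.51], [-1.53, 4.68], [0.08, 2.07], [-3.09, 3.09]. Speed limits (rad/s): [2.57, 2.57, 3.14, 3.14, 3.14, 3.14, 3.14].

### API

Orientations are given as a 3x3 rotation matrix whose columns are the frame's x, y, z axes.
In Python, from plant import read_state, grab_frame, get_calibration, close_job, recognise gives the robot as it stands.
- The arm moves only by the tool servo_tool, never from a script. Its argument "deltas" is a list of rows, each a list of 3 entries, a list of its own where there are three numbers: the shift along the tool's x, y, z in mm, then the turn about the tool's z in degrees, then the finger opening in mm, from 0 to 85.4. A call has 1 to 10 rows; each row is the pose to reach, as a shift and turn from the pose commanded when the call began, along the tool's axes at that moment; what a row does not reach only later rows make up. A row lasts 1/8 s, in which the tool goes at most 62.5 mm and 10.7 degrees, less where a joint would pass 70% of its speed; a pose out of reach is approached as far as the arm can. A call with a gripper value outside its range is refused whole. The fingers move at their own pace and stop on an object; "squeeze" is the grip in N (left out, the last holds). Time passes only in rows, so rows that repeat a pose let the fingers close. It gives the time, the measured TCP pose, the force and the opening at its end, in the units of the state.
- read_state(): the state, without advancing time (a new reading comes with each control period).
- grab_frame(name): name is "scene" or "side" or "wrist"; returns (picture, depth): 400x640x3 uint8, red, green, blue; 400x640 float32, mm along the optical axis (not along the pixel's ray), 0 where there is no reading.
- get_calibration(name): a dict with "mtx" (3x3 intrinsics, pixels), "D" ([k1, k2, p1, p2, k3] as OpenCV has them; the pictures are not rectified), "rvec" (rotation vector, rad) and "tvec" (3), from world to camera coordinates, as OpenCV has them; the wrist camera has in their place "mount" (4x4, takes a point from camera to tool coordinates, whose origin is the TCP and whose axes are the flange's). Camera axes: x right, y down, z forward; pixel columns grow to the right and rows downward; lengths in mm; the calibration is good to about 2 mm. A picture is of the moment at which its call begins: read the wrist's pose just before it. get_calibration takes no time and is no camera call.
- close_job(): hands the job in, once; it reports no verdict.
Trained networks look in the newest picture that a camera, given by its name, has taken for a name from the list of things; names that differ only in an ending like _2 or _b are one class to them, and where a whole thing is asked for, a point or a joint stands for the part that bears it (a point fixed in the world has none). Each returns a list of dicts, best first, with "confidence" (0 to 1); they miss things now and then, are a little off and sometimes report something else, mostly with a low value. They report only what shows in the picture. A call takes as long as a camera call. They do not tell look-alikes from the thing itself.
- recognise(camera, target): "bbox" ([centre column, centre row, width, height] in pixels, round what is visible of it).
The state is a dict: "t": time; "joint_positions": joint angles; "qvel": joint speeds; "joint_efforts": joint torques, N m; "tool_pos": TCP position; "tcp_rot": TCP orientation; "wrist_force": force on the tool from outside, world axes, zero at the start; "ft_torque": the same for the moment, N m; "finger_gap": opening from 0.0 (shut) to 1.0 (fully open).
Only numpy, scipy, OpenCV 4.12 (cv2) and the standard library are available. Lean on these libraries where they do the work, as an engineer would, in place of code of your own. Each camera call takes 0.05 s, during which the arm holds its last target.

## Working session

There is one attempt and no reset: what is moved stays moved. The work goes in short steps, Python scripts to look and compute and a tool call to move; the robot and the scene stay as the last step left them, time stands still between calls to the robot, and variables do not carry over. Pictures are saved under pics/ and viewed, and the job is handed in when it is done.

Besides the shell and the picture viewer there is one more tool, called after "Request:" by a JSON object that holds its "op" and its "data". servo_tool: Moves the arm, as the interface text tells. Its arguments: {"type":"object","properties":{"deltas":{"type":"array"},"squeeze":{"type":"number"}},"required":["deltas"]}

```bash
mkdir -p pics
cat > h.py <<'E'
import numpy as np, cv2
from plant import *
def save(n,img): cv2.imwrite('pics/'+n,cv2.cvtColor(img,cv2.COLOR_RGB2BGR))
E
python3 - <<'E'
from h import *
s=read_state(); print(s)
for c in ['scene','side']:
    im,d=grab_frame(c); save(c+'0.png',im); np.savez('pics/'+c+'0.npz',im=im,d=d); print(c,get_calibration(c))
print(get_calibration('wrist'))
E
```

```text
{'t': 0.0, 'joint_positions': array([-1.3814884 ,  0.5921019 ,  0.04829203,  1.60985546, -0.0333132 ,
        0.94271205, -0.0336897 ]), 'qvel': array([ 0.00068037, -0.00206293,  0.0021367 , -0.00046022, -0.0001787 ,
        0.00120254,  0.00162002]), 'joint_efforts': array([ 2.14985816e-04, -5.48690701e+01,  1.54691130e+00, -1.98127842e+01,
        9.42940882e-03,  9.19743528e-03,  5.70528425e-07]), 'tool_pos': array([202.06371334, 695.38979858, 230.14076104]), 'tcp_rot': array([[-9.60300432e-01,  2.78967390e-01, -5.25371874e-04],
       [ 2.78967863e-01,  9.60297894e-01, -2.21037642e-03],
       [-1.12109438e-04, -2.26918730e-03, -9.99997419e-01]]), 'wrist_force': array([-0.90961045, -0.35079743,  0.64684676]), 'ft_torque': array([-0.01751261,  0.0405768 ,  0.0420393 ]), 'finger_gap': 0.9981459874662293}
scene {'mtx': array([[364.82283719,   0.        , 320.05518898],
       [  0.        , 364.82283719, 200.42850274],
       [  0.        ,   0.        ,   1.        ]]), 'D': array([-0.01128219,  0.        ,  0.        ,  0.        ,  0.        ]), 'rvec': array([ 1.88007775,  1.631
[... 353 characters left out ...]
1342e+00, -6.07674419e-02, -1.63614486e-03]), 'tvec': array([-545.5058421 ,   78.03469689,  743.07816123])}
{'mtx': array([[319.18697011,   0.        , 317.22627364],
       [  0.        , 319.18697011, 202.96324634],
       [  0.        ,   0.        ,   1.        ]]), 'D': array([-0.03321985,  0.        ,  0.        ,  0.        ,  0.        ]), 'mount': array([[ 6.15731669e-04, -9.63083967e-01, -2.69200470e-01,
         6.77811697e+01],
       [ 9.99999722e-01,  4.79713631e-04,  5.71050232e-04,
        -1.07229511e+00],
       [-4.20830188e-04, -2.69200747e-01,  9.63083995e-01,
        -1.43012395e+02],
       [ 0.00000000e+00,  0.00000000e+00,  0.00000000e+00,
         1.00000000e+00]])}
```

View pics/scene0.png

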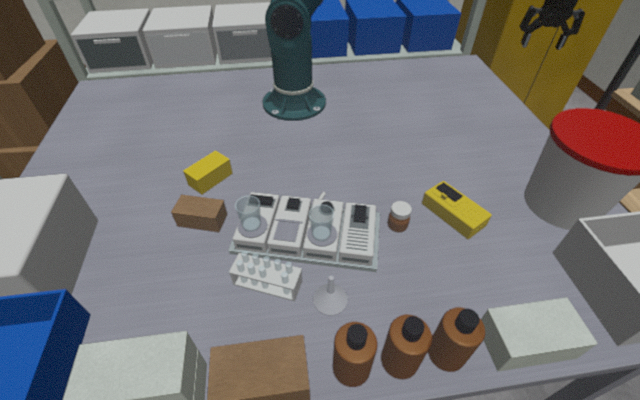

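View pics/side0.png

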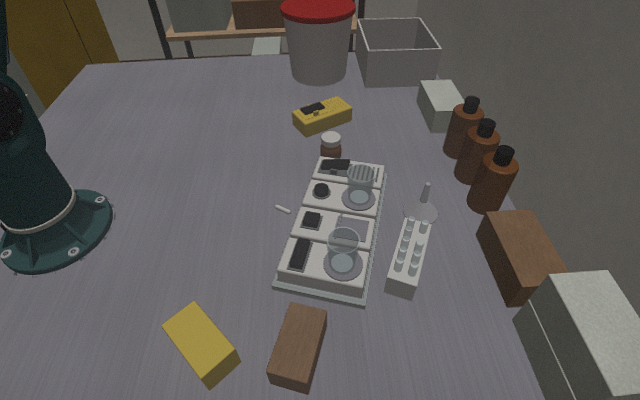

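```bash
cat >> h.py <<'E'
def proj(c,P):
    k=get_calibration(c); return cv2.projectPoints(np.float64(P).reshape(-1,1,3),k['rvec'],k['tvec'],k['mtx'],k['D'])[0].reshape(-1,2)
def cloud(c,d):
    k=get_calibration(c); v,u=np.mgrid[0:400,0:640]
    n=cv2.undistortPoints(np.stack([u,v],-1).reshape(-1,1,2).astype(float),k['mtx'],k['D']).reshape(400,640,2)
    X=np.dstack([n*d[...,None],d]); R=cv2.Rodrigues(k['rvec'])[0]
    return (X-k['tvec'])@R
def pixz(c,uv,z):
    k=get_calibration(c); R=cv2.Rodrigues(k['rvec'])[0]
    n=cv2.undistortPoints(np.float64(uv).reshape(-1,1,2),k['mtx'],k['D']).reshape(-1,2)
    r=np.c_[n,np.ones(len(n))]@R; o=-R.T@k['tvec']
    return o+r*((z-o[2])/r[:,2])[:,None]
E
python3 - <<'E'
from h import *
for c in ['side','scene']:
    f=np.load(f'pics/{c}0.npz'); im,d=f['im'],f['d']; P=cloud(c,d)
    m=(d>0)&(abs(P[...,2]-49)<3.5)&(P[...,0]>400)&(P[...,0]<900)&(abs(P[...,1])<400)&(im.min(-1)>130)
    pts=P[m]; print(c,len(pts), pts.mean(0), cv2.minAreaRect(pts[:,:2].astype(np.float32)))
    v,u=np.where(m); print(u.min(),u.max(),v.min(),v.max())
    tgt=(d>0)&(P[...,0]>400)&(P[...,0]<900)&(abs(P[...,1])<300)&(abs(P[...,2])<15); print('bench z',np.median(P[tgt][:,2]))
f=np.load('pics/side0.npz')['im'][145:305,262:402]; save('side0c.png',cv2.resize(f,None,fx=3.7,fy=3.7,interpolation=cv2.INTER_CUBIC))
f=np.load('pics/scene0.npz')['im'][180:280,220:390]; save('scene0c.png',cv2.resize(f,None,fx=4.5,fy=4.5,interpolation=cv2.INTER_CUBIC))
for t in ['rocker_far_end','square_key','bar_key','round_key','power_module','bar_module']:
  for c in ['side','scene']:
    r=recognise(c,t); print(t,c,[(np.round(x['bbox']),round(x['confidence'],2), np.round(pixz(c,[x['bbox'][:2]],63))) for x in r[:2]])
E
```

```text
side 4696 [598.69829883 -69.85774597  48.32241429] ((635.8901977539062, -36.76445007324219), (311.0412292480469, 252.41481018066406), 73.71703338623047)
278 431 156 286
bench z -0.7027195336501902
scene 4712 [627.82470287 -31.88705161  48.7709157 ] ((635.7510986328125, -36.16511535644531), (310.8719482421875, 253.63931274414062), 73.51419830322266)
229 376 192 289
bench z -0.6203987464888139
rocker_far_end side [(array([313., 108.,  28.,  11.]), 0.74, array([[552., 322.,  63.]])), (array([337., 164.,  32.,  16.]), 0.66, array([[595.,  97.,  63.]]))]
rocker_far_end scene [(array([450., 194.,  24.,  21.]), 0.78, array([[565., 329.,  63.]])), (array([360., 214.,  11.,  24.]), 0.66, array([[596., 101.,  63.]]))]
square_key side [(array([300., 254.,  18.,  34.]), 0.21, array([[ 513., -132.,   63.]]))]
square_key scene [(array([295., 204.,  16.,   9.]), 0.55, array([[543., -44.,  63.]])), (array([358., 215.,  14.,  17.]), 0.32, array([[598.,  96.,  63.]]))]
bar_key side [(array([302., 254.,  20.,  31.]), 0.92, array([[ 517., -131.,   63.]]))]
bar_key scene [(array([265., 199.,  14.,  12.]), 0.52, array([[ 519., -114.,   63.]])), (array([294., 203.,  16.,  15.]), 0.46, array([[540., -47.,  63.]]))]
round_key side [(array([321., 190.,  17.,  18.]), 0.43, array([[556.,  21.,  63.]]))]
round_key scene []
power_module side [(array([346., 172.,  71.,  39.]), 0.87, array([[611.,  70.,  63.]])), (array([322., 117.,  57.,  41.]), 0.63, array([[573., 278.,  63.]]))]
power_module scene [(array([356., 234.,  43.,  68.]), 0.86, array([[651.,  80.,  63.]])), (array([265., 201.,  17.,   9.]), 0.65, array([[ 525., -114.,   63.]]))]
bar_module side [(array([321., 270.,  93.,  58.]), 0.63, array([[ 547., -166.,   63.]]))]
bar_module scene [(array([358., 233.,  42.,  64.]), 0.7, array([[648.,  83.,  63.]]))]
```

View pics/side0c.png

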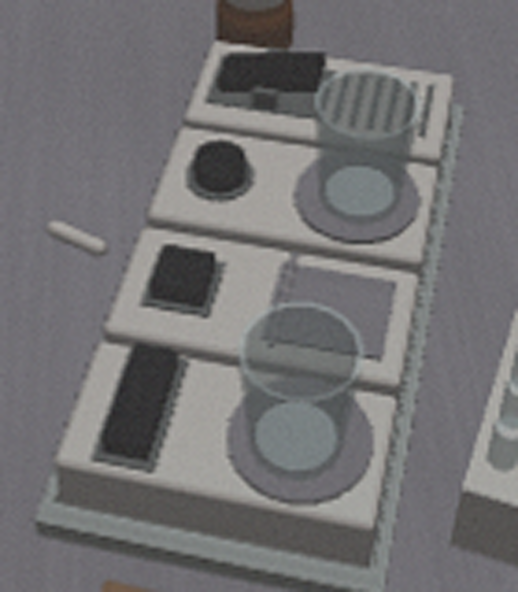

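View pics/scene0c.png

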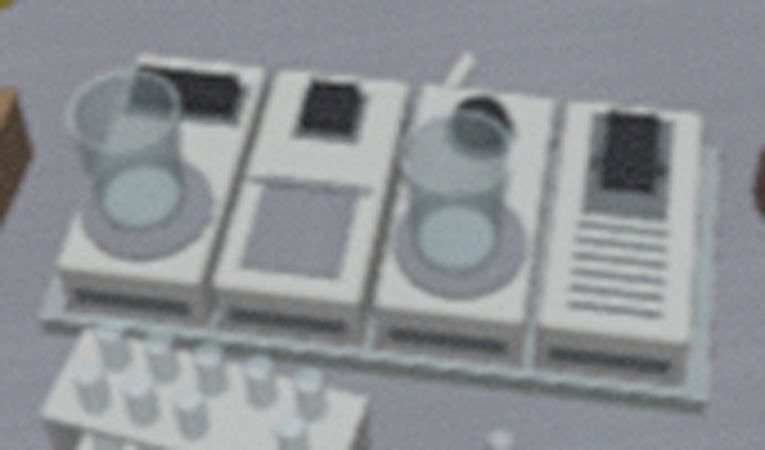

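```bash
cat >> h.py <<'E'
def fr(cx,cy,th):
    R=np.array([[np.cos(th),-np.sin(th)],[np.sin(th),np.cos(th)]])
    return lambda x,y,z:np.r_[np.array([cx,cy])+R@[x,y],z]
E
python3 - <<'E'
from h import *
from scipy.optimize import minimize
for c in ['side','scene']:
    f=np.load(f'pics/{c}0.npz'); im,d=f['im'],f['d']; P=cloud(c,d)
    m=(d>0)&(abs(P[...,2]-48.5)<3.5)&(im.min(-1)>125)
    n,l,st,ce=cv2.connectedComponentsWithStats(cv2.morphologyEx(m.astype(np.uint8),cv2.MORPH_CLOSE,np.ones((5,5))))
    for i in range(1,n):
        if st[i,4]<300: continue
        pts=P[m&(l==i)]; print(c,st[i],cv2.minAreaRect(pts[:,:2].astype(np.float32)))
    # silhouette fit: maximise white points inside model rect 150x314 minus
    sel=(d>0)&(abs(P[...,2]-48.5)<3.5)&(im.min(-1)>125)&(P[...,0]>440)&(P[...,0]<760)&(abs(P[...,1]+15)<190)
    X=P[sel][:,:2]
    # exclude rack roughly: far from initial
    def cost(p):
        th=p[2]; q=(X-p[:2])@np.array([[np.cos(th),-np.sin(th)],[np.sin(th),np.cos(th)]])
        dx=abs(q[:,0])-75; dy=abs(q[:,1])-157
        o=np.maximum(np.maximum(dx,dy),0); keep=o<15
        return np.sum(np.minimum(o,10)**2)
    for s in [(605,-22,-.3)]:
        r=minimize(cost,s,method='Nelder-Mead'); print(c,r.x,r.fun,len(X))
E
```

```text
side [ 277  156  108  132 4331] ((585.619873046875, -22.2591552734375), (312.7188720703125, 147.92669677734375), 73.61294555664062)
side [ 387  217   45   69 1064] ((706.5289916992188, -122.25675964355469), (141.0364990234375, 50.624488830566406), 65.78834533691406)
side [ 5.85833838e+02 -2.27684656e+01 -2.89560570e-01] 103900.0 4834
scene [ 233  192  144   65 4613] ((586.688232421875, -21.559188842773438), (311.24090576171875, 151.36318969726562), 73.46825408935547)
scene [229 253  73  37 995] ((707.2929077148438, -122.05465698242188), (141.1246795654297, 52.011070251464844), 65.65026092529297)
scene [ 5.86573301e+02 -2.29181511e+01 -2.88014380e-01] 94002.09057001573 4737
```

```bash
cat >> h.py <<'E'
T=fr(586.2,-22.2,-0.288)
PT={'rock':T(-8,120,70),'sq':T(-42,-40,63),'bar':T(-42,-120,63),'rnd':T(-42,40,63),'near':T(-52,120,60)}
def todo():
    s=read_state(); print('t',round(s['t'],2),'pos',np.round(s['tool_pos'],1),'F',np.round(s['wrist_force'],1),'gap',round(s['finger_gap'],3))
    for k,p in PT.items(): print(k,np.round(p,1),'delta tool',np.round(s['tcp_rot'].T@(p-s['tool_pos']),1))
E
python3 - <<'E'
from h import *
todo()
im=np.load('pics/side0.npz')['im'].copy()
for c in ['side','scene']:
    im=np.load(f'pics/{c}0.npz')['im'].copy()
    for p in proj(c,list(PT.values())): cv2.circle(im,tuple(np.int32(np.round(p))),1,(255,0,0),-1)
    im=im[145:305,262:402] if c=='side' else im[180:280,220:390]
    save(c+'1c.png',cv2.resize(im,None,fx=3.5,fy=3.5,interpolation=cv2.INTER_CUBIC))
E
python3 -c "
import cv2,numpy as np
a=cv2.imread('pics/side1c.png');b=cv2.imread('pics/scene1c.png');b=cv2.resize(b,(300,176))
cv2.imwrite('pics/m1.png',np.hstack([a,np.vstack([b,np.zeros((a.shape[0]-176,300,3),np.uint8)])]))"
```

```text
t 0.7 pos [202.3 696.2 231.3] F [ 0.3  0.5 -0.1] gap 1.0
rock [612.6  95.1  70. ] delta tool [-561.7 -462.7  161.3]
sq [534.6 -48.6  63. ] delta tool [-526.9 -622.5  168.3]
bar [ 511.8 -125.3   63. ] delta tool [-526.4 -702.5  168.3]
rnd [557.3  28.1  63. ] delta tool [-527.3 -542.5  168.3]
near [570.4 107.6  60. ] delta tool [-517.7 -462.5  171.3]
```

View pics/m1.png

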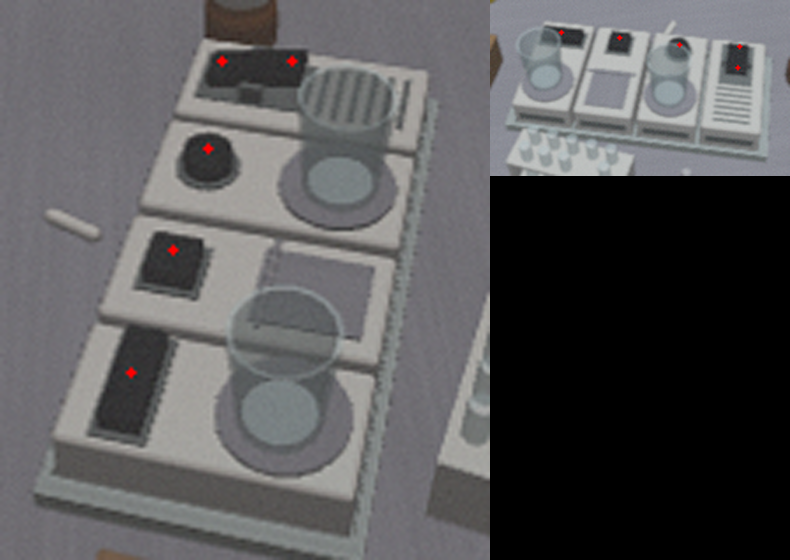

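The markers sit on the black keys and on both rocker ends. The four modules in the picture are power (side 337,164, white with vents), round (321,190), square (312,220) and bar (301,254). The yellow look-alike at (322,117) lies outside the tray and is not meant. I'll move over the rocker with the fingers shut.

Request:
{"op": "servo_tool", "data": {"deltas": [[[-30,-25,0],0,0],[[-70,-60,0],0,0],[[-110,-95,0],0,0],[[-155,-130,0],0,0],[[-200,-165,0],0,0],[[-245,-200,0],0,0],[[-290,-235,0],0,0],[[-335,-270,0],0,0],[[-380,-305,0],0,0],[[-420,-340,0],0,0]], "squeeze": 20}}

```text
t: 1.95
tool_pos: [512.3, 250.9, 231.8]
tcp_rot: [[-0.96, 0.28, 0.001], [0.28, 0.96, 0.001], [-0.001, 0.001, -1.0]]
wrist_force: [0.2, 0.5, -0.7]
finger_gap: -0.002
```

Request:
{"op": "servo_tool", "data": {"deltas": [[[-40,-35,0],0,0],[[-75,-65,0],0,0],[[-110,-90,0],0,0],[[-130,-112,20],0,0],[[-142,-123,40],0,0],[[-142,-123,40],0,0],[[-142,-123,40],0,0]]}}

```text
t: 2.82
tool_pos: [612.3, 96.7, 191.3]
tcp_rot: [[-0.961, 0.277, -0.001], [0.277, 0.961, 0.001], [0.001, 0.001, -1.0]]
wrist_force: [1.0, -0.0, 0.3]
finger_gap: 0.001
```

Run:
```python
from h import *
todo(); s=read_state(); print(s['joint_positions'],s['tcp_rot'])
im,d=grab_frame('wrist'); k=get_calibration('wrist'); M=k['mount']
def pw(P):
    p=(np.float64(P)-s['tool_pos'])@s['tcp_rot']; p=(p-M[:3,3])@M[:3,:3]
    return cv2.projectPoints(p.reshape(-1,1,3),np.zeros(3),np.zeros(3),k['mtx'],k['D'])[0].reshape(-1,2)
o=im.copy()
for q in pw(list(PT.values())): 
    print(q)
    if abs(q).max()<2000: cv2.circle(o,tuple(np.int32(q)),3,(255,0,0),1)
save('w1.png',o)
```

```text
t 2.83 pos [612.3  96.7 191.3] F [ 1.  -0.   0.3] gap 0.001
rock [612.6  95.1  70. ] delta tool [ -0.9  -1.6 121.3]
sq [534.6 -48.6  63. ] delta tool [  34.3 -161.3  128.2]
bar [ 511.8 -125.3   63. ] delta tool [  34.9 -241.3  128.1]
rnd [557.3  28.1  63. ] delta tool [ 33.7 -81.3 128.2]
near [570.4 107.6  60. ] delta tool [ 43.1  -1.3 131.3]
[-0.30936775  0.50798082  0.11265311  1.89066715 -0.08234075  0.74774819
  1.13981568] [[-9.60889241e-01  2.76932166e-01 -6.65348434e-04]
 [ 2.76931323e-01  9.60889043e-01  1.13517013e-03]
 [ 9.53691142e-04  9.06516938e-04 -9.99999134e-01]]
[316.46539039 197.09138773]
[130.05657721 155.31192916]
[ 40.58603933 155.29433138]
[222.67531918 155.62908574]
[316.85963385 143.99975295]
```

View pics/w1.png

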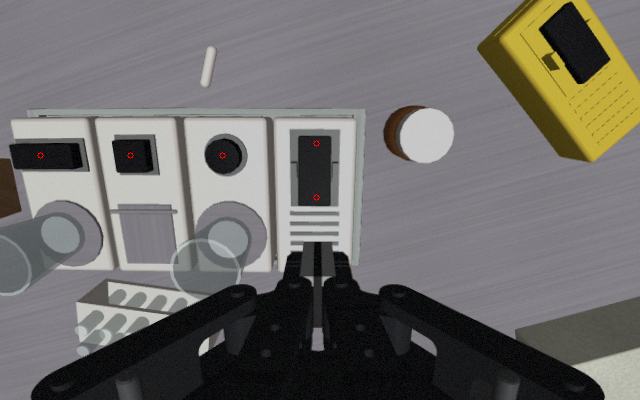

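Request:
{"op": "servo_tool", "data": {"deltas": [[[-1,-1.5,30],0,0],[[-1,-1.5,65],0,0],[[-1,-1.5,95],0,0],[[-1,-1.5,110],0,0],[[-1,-1.5,117],0,0],[[-1,-1.5,121],0,0],[[-1,-1.5,124],0,0],[[-1,-1.5,124],0,0]]}}

```text
t: 3.88
tool_pos: [614.5, 93.2, 68.1]
tcp_rot: [[-0.96, 0.279, 0.002], [0.279, 0.96, 0.0], [-0.002, 0.001, -1.0]]
wrist_force: [0.5, 0.8, 0.6]
finger_gap: 0.002
```

Request:
{"op": "servo_tool", "data": {"deltas": [[[0,0,1.5],0,0],[[0,0,3],0,0],[[0,0,4.5],0,0],[[0,0,6],0,0],[[0,0,6],0,0]]}}

```text
t: 4.5
tool_pos: [614.6, 93.0, 61.6]
tcp_rot: [[-0.96, 0.279, 0.002], [0.279, 0.96, 0.0], [-0.002, 0.001, -1.0]]
wrist_force: [3.8, -0.4, 3.3]
finger_gap: 0.004
```

Request:
{"op": "servo_tool", "data": {"deltas": [[[0,0,1],0,0],[[0,0,2],0,0],[[0,0,2],0,0]]}}

```text
t: 4.88
tool_pos: [614.7, 93.0, 61.0]
tcp_rot: [[-0.96, 0.279, 0.002], [0.279, 0.96, 0.0], [-0.002, 0.001, -1.0]]
wrist_force: [2.7, -0.8, 12.8]
finger_gap: -0.003
```

Request:
{"op": "servo_tool", "data": {"deltas": [[[0,0,1],0,0],[[0,0,1],0,0]]}}

```text
t: 5.12
tool_pos: [614.7, 93.0, 60.8]
tcp_rot: [[-0.96, 0.279, 0.002], [0.279, 0.96, 0.0], [-0.002, 0.001, -1.0]]
wrist_force: [1.1, -1.7, 18.9]
finger_gap: -0.001
```

Request:
{"op": "servo_tool", "data": {"deltas": [[[0,0,-10],0,0],[[0,0,-40],0,0],[[0,0,-90],0,0],[[0,0,-130],0,0],[[0,0,-130],0,0]]}}

```text
t: 5.75
tool_pos: [612.8, 93.4, 190.4]
tcp_rot: [[-0.96, 0.279, 0.001], [0.279, 0.96, 0.001], [-0.001, 0.001, -1.0]]
wrist_force: [-0.8, 0.5, -0.1]
finger_gap: -0.004
```

Run:
```python
from h import *
todo()
im,d=grab_frame('wrist'); im2,d2=grab_frame('side')
save('w2.png',np.vstack([im[:260],cv2.resize(im2[145:305,262:402],(280,320),interpolation=cv2.INTER_CUBIC).repeat(1,1) if 0 else cv2.copyMakeBorder(cv2.resize(im2[145:305,262:402],(280,320),interpolation=cv2.INTER_CUBIC),0,0,0,360,cv2.BORDER_CONSTANT)]))
f=np.load('pics/side0.npz'); 
for P in (cloud('side',f['d']),cloud('side',d2)):
    for k in('rock','near'):
        m=np.linalg.norm(P[...,:2]-PT[k][:2],axis=-1)<5; print(k,np.round(np.median(P[m],0),1))
```

```text
t 5.75 pos [612.8  93.4 190.4] F [-0.8  0.5 -0.1] gap -0.004
rock [612.6  95.1  70. ] delta tool [  0.8   1.5 120.4]
sq [534.6 -48.6  63. ] delta tool [  35.7 -158.3  127.2]
bar [ 511.8 -125.3   63. ] delta tool [  36.1 -238.3  127.1]
rnd [557.3  28.1  63. ] delta tool [ 35.2 -78.3 127.3]
near [570.4 107.6  60. ] delta tool [ 44.8   1.7 130.3]
rock [613.1  94.3  68.7]
near [570.8 108.4  60.6]
rock [612.3  94.7  58.7]
near [569.9 106.3  68.6]
```

View pics/w2.png

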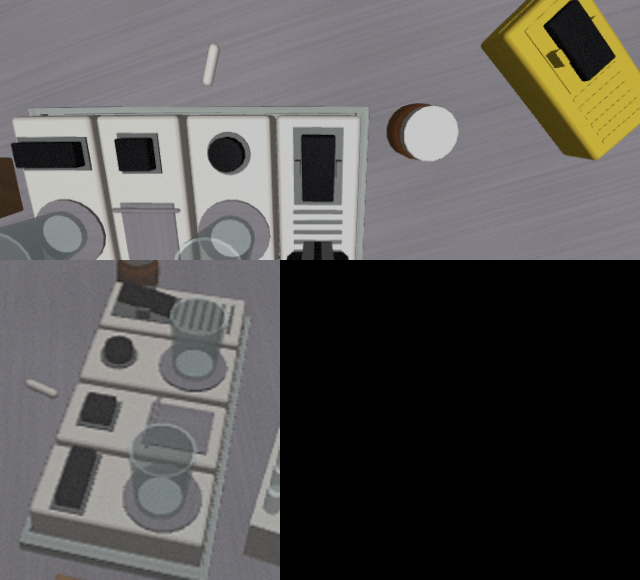

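The rocker has tipped fully over: its far end reads 58.7 mm and its near end 68.6 mm, about +0.22 rad. Next is the square key.

Request:
{"op": "servo_tool", "data": {"deltas": [[[12,-40,0],0,0],[[22,-90,0],0,0],[[32,-135,0],0,0],[[36,-158,20],0,0],[[36,-158,60],0,0],[[36,-158,95],0,0],[[36,-158,110],0,0],[[36,-158,110],0,0]]}}

```text
t: 6.85
tool_pos: [532.8, -48.4, 76.7]
tcp_rot: [[-0.96, 0.279, -0.005], [0.279, 0.96, 0.0], [0.005, -0.001, -1.0]]
wrist_force: [-0.5, 0.1, 0.8]
finger_gap: 0.001
```

```bash
python3 -c "
from h import *
todo();todo()"
```

```text
t 6.85 pos [532.8 -48.4  76.7] F [-0.5  0.1  0.8] gap 0.001
rock [612.6  95.1  70. ] delta tool [-36.7 160.    6.3]
sq [534.6 -48.6  63. ] delta tool [-1.8  0.2 13.6]
bar [ 511.8 -125.3   63. ] delta tool [ -1.4 -79.8  13.7]
rnd [557.3  28.1  63. ] delta tool [-2.3 80.2 13.6]
near [570.4 107.6  60. ] delta tool [  7.3 160.3  16.5]
t 6.85 pos [532.8 -48.4  76.7] F [-0.5  0.1  0.8] gap 0.001
rock [612.6  95.1  70. ] delta tool [-36.7 160.    6.3]
sq [534.6 -48.6  63. ] delta tool [-1.8  0.2 13.6]
bar [ 511.8 -125.3   63. ] delta tool [ -1.4 -79.8  13.7]
rnd [557.3  28.1  63. ] delta tool [-2.3 80.2 13.6]
near [570.4 107.6  60. ] delta tool [  7.3 160.3  16.5]
```

Request:
{"op": "servo_tool", "data": {"deltas": [[[-1.5,0,5],0,0],[[-1.5,0,10],0,0],[[-1.5,0,13],0,0],[[-1.5,0,15],0,0],[[-1.5,0,17],0,0],[[-1.5,0,18],0,0],[[-1.5,0,18],0,0]]}}

```text
t: 7.72
tool_pos: [536.2, -49.0, 60.4]
tcp_rot: [[-0.96, 0.279, 0.0], [0.279, 0.96, 0.0], [-0.0, 0.0, -1.0]]
wrist_force: [-0.7, 0.2, 2.1]
finger_gap: 0.002
```

Request:
{"op": "servo_tool", "data": {"deltas": [[[0,0,1],0,0],[[0,0,2],0,0],[[0,0,2],0,0]]}}

```text
t: 8.1
tool_pos: [536.3, -49.0, 58.3]
tcp_rot: [[-0.96, 0.279, 0.0], [0.279, 0.96, -0.0], [-0.0, 0.0, -1.0]]
wrist_force: [0.5, -0.1, 1.1]
finger_gap: -0.001
```

Request:
{"op": "servo_tool", "data": {"deltas": [[[0,0,1],0,0],[[0,0,2],0,0],[[0,0,2],0,0]]}}

```text
t: 8.48
tool_pos: [536.3, -49.0, 57.0]
tcp_rot: [[-0.96, 0.279, 0.0], [0.279, 0.96, 0.0], [-0.0, 0.0, -1.0]]
wrist_force: [-1.5, 0.7, 10.0]
finger_gap: 0.003
```

Request:
{"op": "servo_tool", "data": {"deltas": [[[0,0,1],0,0],[[0,0,1.5],0,0],[[0,0,1.5],0,0]]}}

```text
t: 8.85
tool_pos: [536.3, -49.0, 56.9]
tcp_rot: [[-0.96, 0.279, 0.0], [0.279, 0.96, 0.0], [-0.0, 0.001, -1.0]]
wrist_force: [-5.1, 1.2, 21.7]
finger_gap: 0.002
```

Request:
{"op": "servo_tool", "data": {"deltas": [[[0,0,-10],0,0],[[0,0,-40],0,0],[[0,0,-90],0,0],[[0,0,-130],0,0],[[0,0,-130],0,0]]}}

```text
t: 9.48
tool_pos: [538.4, -49.3, 187.7]
tcp_rot: [[-0.96, 0.279, 0.007], [0.279, 0.96, -0.0], [-0.007, 0.002, -1.0]]
wrist_force: [-0.2, 0.5, -0.2]
finger_gap: -0.005
```

Run:
```python
from h import *
todo()
im,d=grab_frame('wrist'); im2,d2=grab_frame('side')
save('w3.png',np.vstack([im[:260],cv2.copyMakeBorder(cv2.resize(im2[145:305,262:402],(280,320),interpolation=cv2.INTER_CUBIC),0,0,0,360,cv2.BORDER_CONSTANT)]))
f=np.load('pics/side0.npz'); 
for P in (cloud('side',f['d']),cloud('side',d2)):
    for k in PT:
        m=np.linalg.norm(P[...,:2]-PT[k][:2],axis=-1)<7; print(k,m.sum(),np.round(np.median(P[m],0),1))
```

```text
t 9.47 pos [538.4 -49.3 187.7] F [-0.2  0.5 -0.2] gap -0.005
rock [612.6  95.1  70. ] delta tool [-30.2 159.2 118.2]
sq [534.6 -48.6  63. ] delta tool [  4.6  -0.6 124.7]
bar [ 511.8 -125.3   63. ] delta tool [  5.  -80.6 124.5]
rnd [557.3  28.1  63. ] delta tool [  4.2  79.4 124.8]
near [570.4 107.6  60. ] delta tool [ 13.9 159.4 127.9]
rock 27 [613.3  93.8  68.2]
sq 33 [534.3 -48.4  62.4]
bar 41 [ 511.3 -125.    62.3]
rnd 28 [557.   27.5  62.6]
near 22 [571.6 106.9  60.3]
rock 20 [612.3  95.4  59.7]
sq 40 [534.3 -49.2  56.5]
bar 43 [ 511.4 -125.2   62.3]
rnd 26 [556.9  27.2  62.2]
near 29 [569.9 107.   69.3]
```

View pics/w3.png

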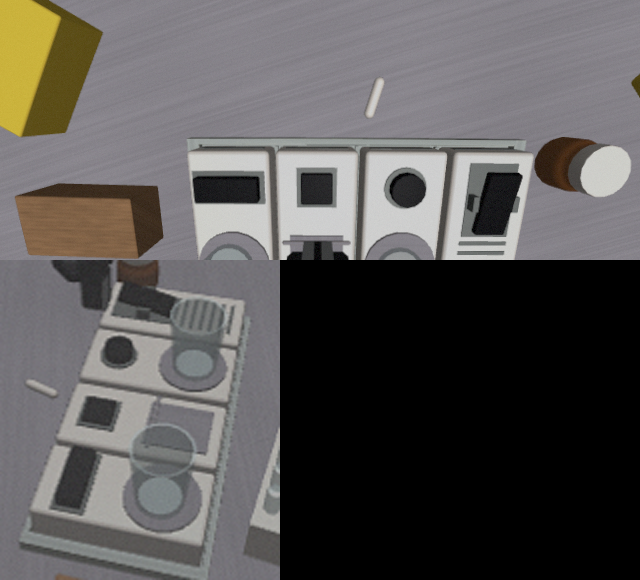

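The square key is down: its top reads 56.5 mm, against 62.4 mm before. The other keys have not moved. Next is the bar key.

Request:
{"op": "servo_tool", "data": {"deltas": [[[2,-40,0],0,0],[[4,-75,0],0,0],[[4,-80.5,20],0,0],[[4,-80.5,55],0,0],[[4,-80.5,90],0,0],[[4,-80.5,110],0,0],[[4,-80.5,110],0,0]]}}

```text
t: 10.45
tool_pos: [507.2, -124.7, 72.0]
tcp_rot: [[-0.96, 0.279, -0.007], [0.279, 0.96, 0.001], [0.007, -0.001, -1.0]]
wrist_force: [0.6, 0.3, -0.1]
finger_gap: 0.003
```

```bash
python3 -c "
from h import *
todo()"
```

```text
t 10.45 pos [ 507.2 -124.7   72. ] F [ 0.6  0.3 -0.1] gap 0.003
rock [612.6  95.1  70. ] delta tool [-39.9 240.5   1.5]
sq [534.6 -48.6  63. ] delta tool [-5.2 80.7  8.9]
bar [ 511.8 -125.3   63. ] delta tool [-4.7  0.7  9. ]
rnd [557.3  28.1  63. ] delta tool [ -5.6 160.7   8.8]
near [570.4 107.6  60. ] delta tool [  4.  240.8  11.8]
```

Request:
{"op": "servo_tool", "data": {"deltas": [[[-1,0,0],0,0],[[-1,0,2],0,0],[[-1,0,2],0,0]]}}

```text
t: 10.82
tool_pos: [511.2, -125.5, 73.4]
tcp_rot: [[-0.96, 0.279, 0.001], [0.279, 0.96, -0.0], [-0.001, 0.0, -1.0]]
wrist_force: [-0.3, -0.5, -0.5]
finger_gap: 0.0
```

Request:
{"op": "servo_tool", "data": {"deltas": [[[0,0,4],0,0],[[0,0,8],0,0],[[0,0,11],0,0],[[0,0,13],0,0],[[0,0,15],0,0],[[0,0,16],0,0],[[0,0,16],0,0]]}}

```text
t: 11.7
tool_pos: [510.7, -125.5, 57.1]
tcp_rot: [[-0.96, 0.279, -0.0], [0.279, 0.96, 0.0], [0.0, 0.0, -1.0]]
wrist_force: [-0.2, 1.6, 5.2]
finger_gap: -0.002
```

Request:
{"op": "servo_tool", "data": {"deltas": [[[0,0,1],0,0],[[0,0,1.5],0,0],[[0,0,1.5],0,0]]}}

```text
t: 12.08
tool_pos: [510.7, -125.5, 56.7]
tcp_rot: [[-0.96, 0.279, 0.0], [0.279, 0.96, 0.0], [-0.0, 0.0, -1.0]]
wrist_force: [-2.3, 1.5, 15.4]
finger_gap: 0.001
```

The force is 15 N, well over the 4.2 N that holds the key fully down, so it is on its stop. I'll hold briefly and then lift away.

Request:
{"op": "servo_tool", "data": {"deltas": [[[0,0,0.5],0,0],[[0,0,0.5],0,0],[[0,0,0.5],0,0]]}}

```text
t: 12.45
tool_pos: [510.7, -125.5, 56.5]
tcp_rot: [[-0.96, 0.279, 0.0], [0.279, 0.96, 0.0], [-0.0, 0.0, -1.0]]
wrist_force: [-3.5, 2.4, 19.2]
finger_gap: 0.002
```

Request:
{"op": "servo_tool", "data": {"deltas": [[[0,0,-5],0,0],[[0,0,-20],0,0],[[0,0,-60],0,0],[[0,0,-110],0,0],[[0,0,-150],0,0],[[0,0,-150],0,0],[[0,0,-150],0,0]]}}

```text
t: 13.32
tool_pos: [510.2, -125.3, 204.7]
tcp_rot: [[-0.96, 0.279, -0.0], [0.279, 0.96, 0.0], [0.0, -0.0, -1.0]]
wrist_force: [-1.1, 0.4, -0.8]
finger_gap: 0.001
```

Run:
```python
from h import *
todo()
im,d=grab_frame('wrist'); im2,d2=grab_frame('side')
save('w4.png',np.vstack([im[:260],cv2.copyMakeBorder(cv2.resize(im2[145:305,262:402],(280,320),interpolation=cv2.INTER_CUBIC),0,0,0,360,cv2.BORDER_CONSTANT)]))
P=cloud('side',d2)
for k in PT:
        m=np.linalg.norm(P[...,:2]-PT[k][:2],axis=-1)<7; print(k,m.sum(),np.round(np.median(P[m],0),1))
```

```text
t 13.32 pos [ 510.2 -125.3  204.7] F [-1.1  0.4 -0.8] gap 0.001
rock [612.6  95.1  70. ] delta tool [-36.9 240.3 134.7]
sq [534.6 -48.6  63. ] delta tool [ -2.   80.4 141.7]
bar [ 511.8 -125.3   63. ] delta tool [ -1.6   0.4 141.7]
rnd [557.3  28.1  63. ] delta tool [ -2.5 160.4 141.7]
near [570.4 107.6  60. ] delta tool [  7.1 240.5 144.7]
rock 24 [612.5  95.1  59.3]
sq 32 [534.3 -48.3  56.4]
bar 52 [ 511.1 -125.3   62.5]
rnd 25 [556.8  27.9  62.6]
near 31 [569.6 106.4  68.8]
```

View pics/w4.png

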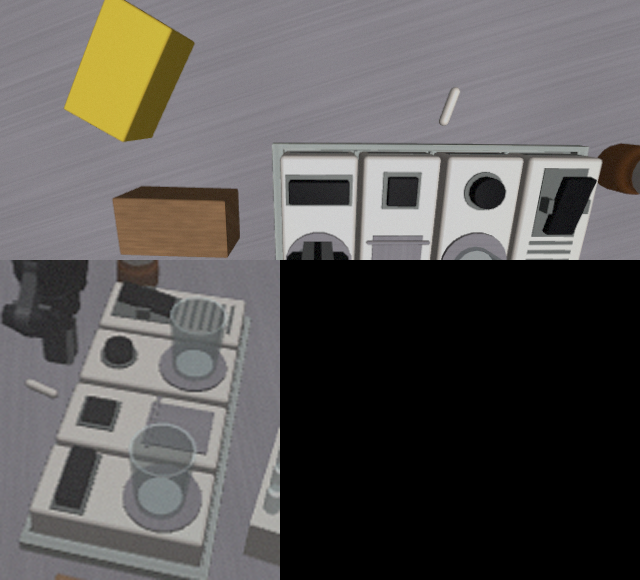

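The pictures show the rocker over, the square key down, the bar key up again and the round key untouched. The modules and beakers are in place and the arm is clear, so I'm handing in.

```bash
python3 -c "
from plant import close_job; print(close_job())"
```

```text
the job is handed in; nothing more can be done
None
```

The job is done and handed in at about 13.4 s. With closed fingers I tipped the rocker, then pressed the square key, and last pressed the bar key and let it come up again.

| Part | Height before (mm) | Height at the end (mm) | Peak reading at the stop (N) |
|---|---|---|---|
| Rocker far end | about 68.5 | 59.3 | 19 |
| Rocker near end | about 60.5 | 68.8 | not pressed |
| Square key | 62.4 | 56.4 (stays down) | 22 |
| Bar key | 62.3 | 62.5 (up again) | 19 |
| Round key | 62.6 | 62.6 | not pressed |

- **Rocker:** the end heights give an angle of about +0.22 rad, which is fully over.
- **Bar key:** it was held on its stop with the fingertips at about 56.5 mm, some 6 mm down. No picture was taken while it was down, so its full travel rests on the force and tip height.
- **Other things:** the last side picture shows the modules and beakers where they stood, and the bar magnet looks unmoved. I compared these by eye rather than measuring them. The tube rack and funnel lay outside that picture, but the arm did not go near them.
- **Checks:** none failed or disagreed beyond 1–2 mm of measuring noise.

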